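# Swing the battery cover shut on the door chime receiver

## Robot

A 6-joint arm with a two-finger parallel gripper is mounted at the origin on the work surface. World frame = base frame: x ahead of the robot, y to its left, z up, the work surface at z = 0. Lengths are in m, angles in rad, forces in N, time in s.
With the tool pointing down it reaches from about 0.325 to 0.9 m from the base axis. Payload 6.1 kg.
Tool frame: the origin (TCP) lies midway between the tips of the shut fingers; the grasp point (between the pads) lies 19 mm behind it; z points along the fingers, y is the line along which they close (so a half turn about z gives the same grasp; the last joint's range is limited). The gripper opens to 85 mm and grips with 20 to 120 N. Pads are 22 mm wide; open, the fingers measure 114 mm over their backs; the gripper's body (76 mm by 85 mm) begins 54 mm behind the grasp point. The pads swing forward as they close: fully open they stand 13 mm farther back than shut.
Start: joints at [-1.468, 0.22, 1.526, -0, 1.395, -0.126], TCP at [0.142, -0.609, 0.193] pointing down, gripper open.
Joint ranges: [-2.98, 2.98], [-0.91, 2.08], [0.09, 2.57], [-1.24, 4.39], [0.2, 2.65], [-2.68, 2.68]. Speed limits (rad/s): [2.57, 2.57, 3.01, 3.14, 3.14, 3.14].

## Interface

Orientations are given as [roll, pitch, yaw] about the fixed x, y, z axes, in that order (R = Rz(yaw) Ry(pitch) Rx(roll)).
In Python, from plant import movep, move_l, set_joints, gripper_to, hold, inverse_kinematics, observe, get_image, get_calibration, Unreachable, job_done gives the robot as it stands. Calls block until the motion is done:
- movep(position, orientation): joint-space move of the TCP to a pose.
- move_l(position, feed=0.15, rotation=None, max_force=None): straight line of the TCP; rotation=None keeps the orientation; feed is the mean speed in m/s. With max_force (N) it stops when the force on the tool has changed by that much, and returns True; else False.
- set_joints(angles): joint-space move.
- gripper_to(opening, f_grip=None): finger opening in m; f_grip is the grip in N (None keeps the last); returns when the fingers have stopped.
- hold(seconds).
- inverse_kinematics(position, orientation): joint angles nearest the present ones, or None.
- observe(): the state.
- get_image(name): name is "scene" or "top"; returns (picture, depth): 420x560x3 uint8, red, green, blue; 420x560 float32, m along the optical axis (not along the pixel's ray), 0 where there is no reading.
- get_calibration(name): a dict with "intrinsics" (3x3 intrinsics, pixels), "world_from_camera" (4x4, takes a point from camera to world coordinates). Camera axes: x right, y down, z forward; pixel columns grow to the right and rows downward; lengths in m; the calibration is good to about 2 mm. A picture is of the moment at which its call begins. get_calibration takes no time and is no camera call.
A pose or a line that the arm cannot do raises Unreachable and nothing moves.
- job_done(): hands the job in; it is judged then, once.
The state is a dict: "time_s": time; "q": joint angles; "joint_velocities": joint speeds; "joint_torque": joint torques, N m; "eef_pos": TCP position; "tcp_rot": TCP orientation; "ft_force": force on the tool from outside, world axes, zero at the start; "torque": the same for the moment, N m; "opening": finger opening in m; "grasp_force": force on a finger pad.
Only numpy, scipy, OpenCV 4.12 (cv2) and the standard library are available. Lean on these libraries where they do the work, as an engineer would, in place of code of your own. Each camera call takes 0.05 s, during which the arm holds its last target. There are 200 camera calls.

## Task

The white door chime receiver has fresh batteries in it, but its flat blue battery cover is still swung out to the side on its pin. Push the cover round the pin until it lies straight along the receiver and hides the whole battery bay, then let go; leave the dish of screws and the steel hinge bracket where they are.

Things in the scene. Friction and masses are not known exactly. Their poses are not given: they have to be found in the camera images.
- receiver: White chime receiver lying back upward, held fast on a black pad: 150 (its x) x 110 (y) x 36 mm high. Origin: centre of its underside, on the cabinet top; z up. In its top face an open battery bay, 58 (x) x 32 mm, centred at x -2, y 0 mm, with two AA cells below the face. Fixed steel pivot pin at x -45, y 0 mm; its 16 mm head ends 53 mm up. Dark sound slots near its +x end.
- cover (a joint): Flat blue cover 110 x 60 x 12 mm, level, 37 to 49 mm above the cabinet top, on the pin: pin on its centre line, 88 mm from the free end. Rad: 0 = straight along the receiver from pin to +x end, over the bay; + = counterclockwise from above (1.57: along receiver's +y). Starts at 1.1 to 1.75. No stop at 0 (goes on to -0.9). About 1 N at its free part turns it; it stays where left.
- dish: Bystander: small loose blue ceramic dish with spare brass screws in it, 96 mm across the rim, 28 mm high. Origin: centre of its underside.
- bracket: Bystander: loose steel hinge bracket lying open and flat, about 80 by 80 mm, leaves 4 mm thick, barrel 10 mm high along its y axis. Origin: centre of its underside.
Things that resemble listed ones, but are neither listed nor needed, are in the scene too. Of the things shaped like the receiver, the white one is meant.

How it is judged:
At the end, for the whole second after the job is handed in: The cover is at rest within 0.18 rad (10 degrees) either side of straight along the receiver, so that it hides the whole battery bay, and the dish and the bracket are within 20 mm of where they started (value of joint cover between -0.18 and 0.18 rad and velocity of joint cover between -0.05 and 0.05 rad/s and distance of each of dish, bracket from where it was at the start of the episode below 0.02 m); the robot touches nothing.
It fails at once if the dish of screws is pushed or lifted more than 20 mm from its place (distance of dish from where it was at the start of the episode above 0.02 m).
It fails at once if the hinge bracket is pushed or lifted more than 20 mm from its place (distance of bracket from where it was at the start of the episode above 0.02 m).
It also fails if it takes over 32 s, if anything falls off the work surface, if the arm or the gripper's body presses on something with over 40 N, if the wrist force passes 120 N, or if a joint passes its speed limit or range.

## Working session

There is one attempt and no reset: what is moved stays moved. The work goes in short steps, each a Python script; the robot and the scene stay as the last script left them, time stands still between calls to the robot, and variables do not carry over. Pictures are saved under pics/ and viewed, at most 10 in all, crops included, and the job is handed in when it is done.

```bash
mkdir -p pics; cat > h.py <<'E'
import numpy as np, cv2
from plant import *
def snap(n,f):
    im,d=get_image(n); cv2.imwrite(f'pics/{f}.png',im[:,:,::-1]); np.savez(f'{f}.npz',im=im,d=d); return im,d
def pts(n,d):
    c=get_calibration(n);K=np.array(c["intrinsics"]);T=np.array(c["world_from_camera"])
    v,u=np.indices(d.shape)
    p=np.stack([(u-K[0,2])/K[0,0]*d,(v-K[1,2])/K[1,1]*d,d],-1)
    return p@T[:3,:3].T+T[:3,3]
E
python3 - <<'E'
from h import *
for n in("top","scene"):
    snap(n,n+"0"); print(np.round(get_calibration(n)["world_from_camera"],3).tolist())
print(observe()["time_s"])
E
```

```text
[[-0.018, -0.991, 0.132, 0.347], [-1.0, 0.019, 0.003, 0.01], [-0.006, -0.132, -0.991, 1.555], [0.0, 0.0, 0.0, 1.0]]
[[-0.153, 0.705, -0.692, 1.468], [0.988, 0.099, -0.118, 0.162], [-0.014, -0.702, -0.712, 0.992], [0.0, 0.0, 0.0, 1.0]]
0.1
```

View pics/top0.png

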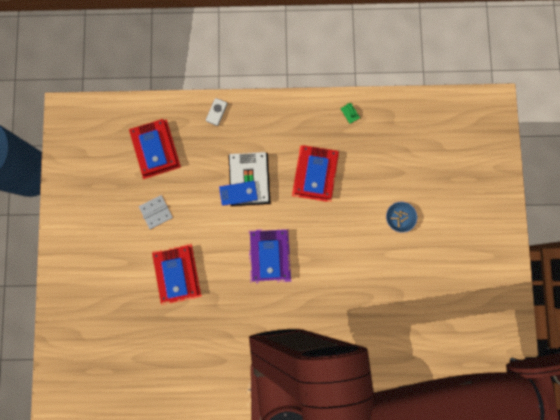

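View pics/scene0.png

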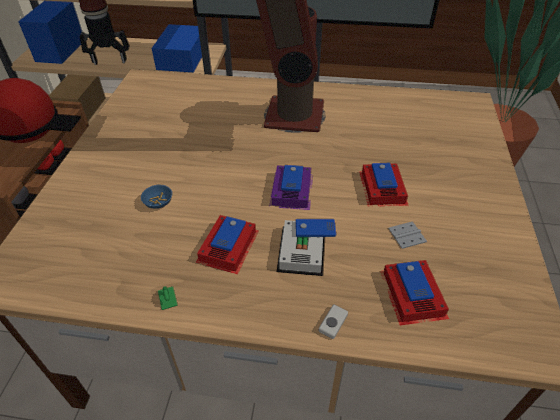

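The white unit at top (248,178) / scene (302,246), with its bay open and the cover swung towards +y, fits the description. The look-alikes don't fit: red at top (154,148), (316,172) and (176,274) and purple at (270,256), all with closed covers. Next I'll confirm it in a crop and measure.

```bash
python3 - <<'E'
from h import *
out=[]
for n,(u0,u1,v0,v1) in {"top":(205,285,140,220),"scene":(265,345,205,285)}.items():
    z=np.load(n+"0.npz");im,d=z["im"],z["d"];P=pts(n,d)
    hsv=cv2.cvtColor(im,cv2.COLOR_RGB2HSV)
    box=np.zeros(d.shape,bool);box[v0:v1,u0:u1]=1
    blue=box&(cv2.inRange(hsv,(100,120,50),(125,255,255))>0)
    white=box&(cv2.inRange(hsv,(0,0,120),(180,50,255))>0)
    for nm,m in(("blue",blue),("white",white)):
        m=cv2.morphologyEx(m.astype(np.uint8),cv2.MORPH_OPEN,np.ones((2,2)))
        k,l,s,_=cv2.connectedComponentsWithStats(m);
        for i in range(1,k):
            if s[i,4]<8: continue
            q=P[l==i];zz=np.median(q[:,2])
            top=q[abs(q[:,2]-zz)<.008]
            r=cv2.minAreaRect((top[:,:2]*1000).astype(np.float32))
            print(n,nm,s[i].tolist(),"z",np.round(np.percentile(q[:,2],[10,50,90]),3),"rect mm",np.round(r[0]),np.round(r[1]),round(r[2],1),cv2.boxPoints(r).round().tolist())
    out.append(cv2.resize(im[v0:v1,u0:u1],(400,400),interpolation=cv2.INTER_CUBIC))
cv2.imwrite("pics/crop.png",np.hstack(out)[:,:,::-1])
E
```

```text
top blue [221, 182, 37, 24, 646] z [0.044 0.05  0.054] rect mm [604. 127.] [ 57. 105.] 8.9 [[568.0, 174.0], [584.0, 71.0], [641.0, 80.0], [625.0, 183.0]]
top white [230, 154, 39, 49, 1106] z [0.03  0.037 0.042] rect mm [654.  98.] [148. 108.] 2.1 [[578.0, 150.0], [582.0, 41.0], [730.0, 47.0], [726.0, 155.0]]
top white [248, 190, 4, 4, 14] z [0.048 0.052 0.058] rect mm [609.  95.] [10. 10.] 0.6 [[604.0, 100.0], [604.0, 90.0], [613.0, 90.0], [613.0, 100.0]]
scene blue [297, 220, 40, 18, 638] z [0.042 0.05  0.053] rect mm [609. 135.] [ 58. 107.] 7.4 [[574.0, 184.0], [587.0, 78.0], [645.0, 86.0], [632.0, 192.0]]
scene white [281, 221, 43, 45, 869] z [0.034 0.037 0.039] rect mm [657. 103.] [149. 107.] 2.0 [[580.0, 154.0], [584.0, 47.0], [733.0, 52.0], [729.0, 159.0]]
scene white [302, 225, 5, 3, 14] z [0.053 0.054 0.056] rect mm [613. 101.] [ 8. 11.] 14.1 [[607.0, 106.0], [610.0, 95.0], [618.0, 97.0], [615.0, 108.0]]
```

View pics/crop.png

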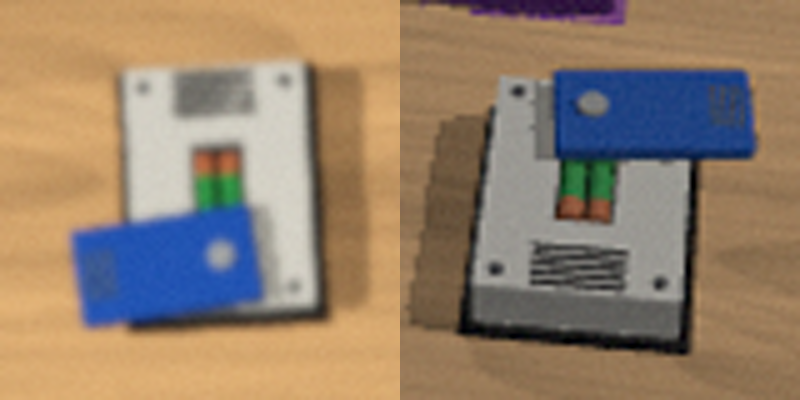

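The crop confirms it: white receiver, open bay with cells, cover on its pin at crop (220,255), slots at the far end (+x ≈ world +x, yaw 0.036). The pin is at about (0.611, 0.098), the cover top at 50 mm and the cover at about 1.68 rad. I'll push the cover's side face with shut fingers round the pin.

```bash
cat >> h.py <<'E'
PIN=np.array([.611,.0985]); YAW=.036
def pose(th,gap=0,z=.043,r=.065,half=.041):
    a=th+YAW;u=np.array([np.cos(a),np.sin(a)]);n=np.array([-u[1],u[0]])
    return [*(PIN+r*u+(half+gap)*n),z],[np.pi,0,a-np.pi/2]
E
python3 - <<'E'
from h import *
s=observe();print(s["tcp_rot"],s["time_s"])
th=np.linspace(1.68,0,9)
def flip(o,k): return [o[0],o[1],(o[2]+k*np.pi+np.pi)%(2*np.pi)-np.pi]
best=None
for k in(0,1):
    qs=[inverse_kinematics(p,flip(o,k)) for p,o in [pose(t) for t in th]]
    print(k,[None if q is None else np.round(q,2).tolist() for q in (qs[0],qs[-1])])
    if all(q is not None for q in qs):
        c=max(abs(np.array(qs)[:,5])); best=min(best or (9,0),(c,k))
k=best[1];print("k",k)
gripper_to(0)
p,o=pose(1.68,.025,.15);movep(p,flip(o,k))
p,o=pose(1.68,.025);print("down",move_l(p,.12,None,15))
for t in th:
    p,o=pose(t);hit=move_l(p,.06,flip(o,k),25)
    s=observe();print(round(t,2),hit,np.round(s["ft_force"],1),round(s["time_s"],2))
    if hit: break
snap("top","top1");snap("scene","scene1")
E
```

```text
[-3.13986113e+00 -2.16715419e-04  2.28782616e-01] 0.1
0 [[0.14, 0.27, 1.76, -0.0, 1.11, 1.56], None]
1 [[0.14, 0.27, 1.76, 0.0, 1.11, -1.58], [0.09, 0.5, 1.46, -0.0, 1.18, 0.06]]
k 1
down False
1.68 False [-0.1 -0.  -1.1] 5.49
1.47 False [-0.2  0.3 -0.8] 5.91
1.26 False [-0.5 -0.1  0.3] 6.33
1.05 False [0.2 0.5 0.1] 6.74
0.84 False [ 0.   0.  -0.2] 7.16
0.63 False [-0.4  0.6 -0.6] 7.58
0.42 False [0.7 0.1 0.5] 7.99
0.21 False [ 0.2 -0.  -0.2] 8.41
0.0 False [0.2 0.7 0.5] 8.82
```

```bash
cat > m.py <<'E'
from h import *
def meas(tag):
    for n in("top","scene"):
        im,d=snap(n,n+tag);P=pts(n,d);hsv=cv2.cvtColor(im,cv2.COLOR_RGB2HSV)
        m=(cv2.inRange(hsv,(100,120,50),(125,255,255))>0)&(abs(P[...,0]-.65)<.1)&(abs(P[...,1]-.11)<.1)&(abs(P[...,2]-.049)<.008)
        k,l,s,_=cv2.connectedComponentsWithStats(m.astype(np.uint8));i=1+np.argmax(s[1:,4])
        r=cv2.minAreaRect((P[l==i][:,:2]*1000).astype(np.float32));c=np.array(r[0])/1000
        print(n,s[i].tolist(),np.round(r[0]),np.round(r[1]),round(r[2],1),"theta by centre",round(np.arctan2(*(c-PIN)[::-1])-YAW,3))
    out=[cv2.resize(np.load(n+tag+".npz")["im"][v:v+130,u:u+130],(400,400),interpolation=cv2.INTER_CUBIC) for n,u,v in(("top",185,110),("scene",240,180))]
    cv2.imwrite(f"pics/crop{tag}.png",np.hstack(out)[:,:,::-1])
E
python3 - <<'E'
from m import *
p=np.array(observe()["eef_pos"])
n=np.array([-np.sin(YAW),np.cos(YAW),0])
move_l((p+.02*n).tolist(),.1)
move_l((p+.02*n+[0,0,.11]).tolist(),.15)
movep([.45,-.25,.25],[np.pi,0,np.pi/2]) if inverse_kinematics([.45,-.25,.25],[np.pi,0,np.pi/2]) is not None else print("no")
meas("2");s=observe();print(s["time_s"],s["eef_pos"])
E
```

```text
top [220, 181, 37, 24, 626] [606. 129.] [ 59. 105.] 8.7 theta by centre 1.709
scene [296, 219, 40, 18, 630] [607. 132.] [ 62. 107.] 8.0 theta by centre 1.64
12.0167 [ 0.45052448 -0.24930147  0.24969649]
```

View pics/crop2.png

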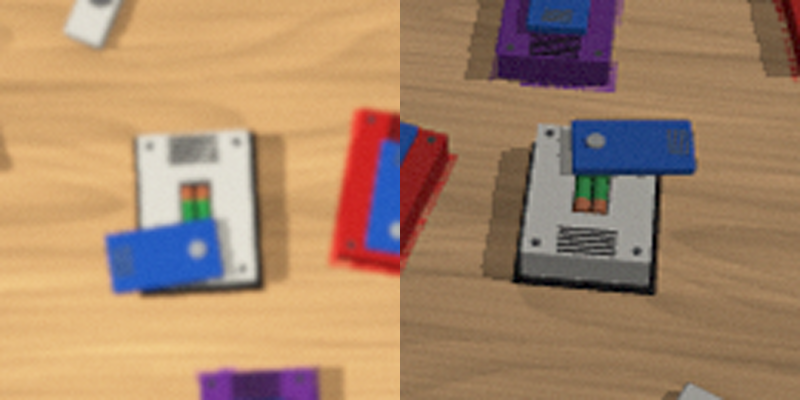

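The cover hasn't moved: still about 1.68 rad, at crop (165,257) in the top view. The finger must have passed over it, so I'm checking the gripper opening and the image from the end of the push.

```bash
python3 - <<'E'
from h import *
s=observe();print(s["opening"],s["grasp_force"],s["eef_pos"],s["tcp_rot"])
out=[cv2.resize(np.load(n+"1.npz")["im"][v:v+130,u:u+130],(400,400),interpolation=cv2.INTER_CUBIC) for n,u,v in(("top",185,110),("scene",240,150))]
cv2.imwrite("pics/c1.png",np.hstack(out)[:,:,::-1])
E
```

```text
-9.17650405725857e-05 0.0 [ 0.45052448 -0.24930147  0.24969649] [-3.14129079e+00 -4.75261093e-04  1.57216118e+00]
```

View pics/c1.png

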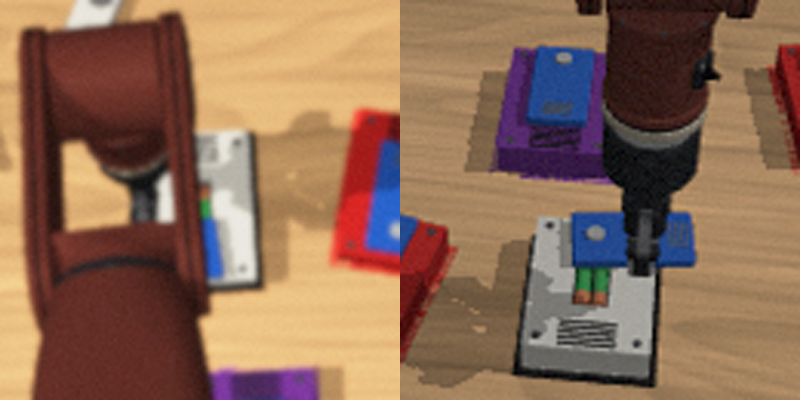

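```bash
python3 - <<'E'
from h import *
P=pts("scene",np.load("scene1.npz")["d"]);im=np.load("scene1.npz")["im"]
for v in range(214,244,3):print(v,[(np.round(P[v,u],3).tolist(),im[v,u].tolist()) for u in(314,318,322)])
E
```

```text
214 [([0.691, 0.13, 0.187], [30, 30, 32]), ([0.713, 0.14, 0.21], [17, 17, 22]), ([0.713, 0.149, 0.212], [19, 23, 22])]
217 [([0.694, 0.13, 0.179], [22, 24, 23]), ([0.712, 0.141, 0.199], [24, 23, 23]), ([0.714, 0.15, 0.203], [18, 19, 22])]
220 [([0.693, 0.131, 0.167], [11, 17, 16]), ([0.714, 0.141, 0.191], [51, 51, 47]), ([0.714, 0.151, 0.193], [23, 23, 24])]
223 [([0.689, 0.131, 0.152], [12, 15, 12]), ([0.717, 0.142, 0.184], [73, 71, 77]), ([0.708, 0.151, 0.176], [8, 6, 11])]
226 [([0.69, 0.132, 0.142], [22, 37, 67]), ([0.725, 0.143, 0.182], [77, 76, 79]), ([0.689, 0.152, 0.144], [10, 10, 13])]
229 [([0.729, 0.134, 0.174], [33, 40, 52]), ([0.731, 0.143, 0.178], [67, 66, 69]), ([0.729, 0.153, 0.177], [38, 43, 38])]
232 [([0.737, 0.135, 0.173], [21, 18, 20]), ([0.734, 0.144, 0.171], [54, 55, 55]), ([0.736, 0.153, 0.175], [26, 27, 28])]
235 [([0.683, 0.133, 0.1], [68, 73, 78]), ([0.688, 0.143, 0.108], [21, 24, 20]), ([0.679, 0.153, 0.099], [60, 62, 65])]
238 [([0.678, 0.134, 0.083], [75, 77, 78]), ([0.686, 0.144, 0.094], [20, 18, 20]), ([0.68, 0.154, 0.089], [100, 96, 96])]
241 [([0.649, 0.133, 0.038], [165, 163, 157]), ([0.648, 0.144, 0.038], [168, 169, 160]), ([0.643, 0.155, 0.034], [152, 153, 149])]
```

The depth puts the fingertip at z ≈ 0.08 during the push, well above the 0.043 I commanded. I'll go back to the standoff, lower, and compare the reported height with the camera.

```bash
python3 - <<'E'
from h import *
p,o=pose(1.68,.025,.10);o[2]+=np.pi
movep(p,o);s=observe();print(s["time_s"],np.round(s["eef_pos"],4),s["opening"])
p[2]=.043;r=move_l(p,.12);s=observe();print(r,s["time_s"],np.round(s["eef_pos"],4),np.round(s["ft_force"],1),np.round(s["q"],3))
im,d=snap("scene","scene3");P=pts("scene",d)
m=(abs(P[...,0]-p[0])<.04)&(abs(P[...,1]-p[1])<.02)&(P[...,2]>.012)&(P[...,2]<.2)&(im.max(2)<120)&(im.astype(int).max(2)-im.min(2)<25)
v,u=np.nonzero(m);print("tip rows",v.max(),u[v==v.max()],np.round(np.sort(P[m][:,2])[:12],3))
cv2.imwrite("pics/c3.png",cv2.resize(im[140:260,240:400],(800,600),interpolation=cv2.INTER_CUBIC)[:,:,::-1])
E
```

```text
13.6333 [0.5369 0.1525 0.1005] -2.9138100578287924e-06
False 14.2583 [0.5367 0.153  0.0434] [ 0.1 -0.4  0.9] [ 0.136  0.219  1.827 -0.     1.095 -1.579]
tip rows 202 [324 325 326 327 328] [0.088 0.089 0.089 0.089 0.089 0.091 0.092 0.092 0.092 0.093 0.094 0.094]
```

View pics/c3.png

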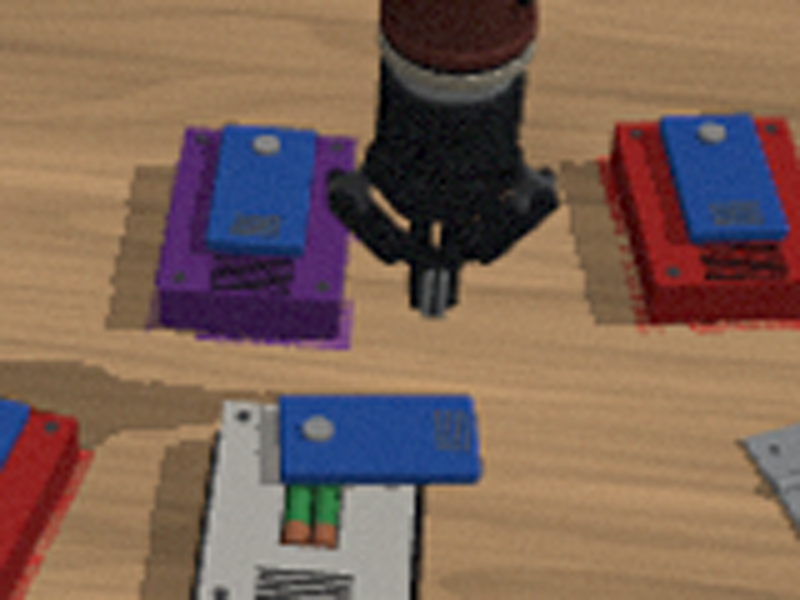

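The reported TCP is at z 0.043, but the camera shows the tips (view pixel 433,315) clearly hanging in the air at about 0.085. So the tips sit about 40 mm above where the state claims. A gentle guarded touch on the bare table here will give the true offset.

```bash
python3 - <<'E'
from h import *
d=np.load("scene3.npz")["d"];P=pts("scene",d)
print("tip pts",np.round(P[198:203,326],3).tolist())
p=np.array(observe()["eef_pos"])
r=move_l([p[0],p[1],p[2]-.02],.1,None,6)
if not r: r=move_l([p[0],p[1],p[2]-.065],.04,None,6)
s=observe();print(r,s["time_s"],np.round(s["eef_pos"],4),np.round(s["ft_force"],1))
im,d=snap("scene","scene4");P=pts("scene",d)
m=(abs(P[...,0]-p[0])<.06)&(abs(P[...,1]-p[1])<.02)&(P[...,2]>.012)&(P[...,2]<.2)&(im.max(2)<120)&(im.astype(int).max(2)-im.min(2)<25)
print(np.round(np.sort(P[m][:,2])[:8],3))
E
```

```text
tip pts [[0.548, 0.154, 0.106], [0.546, 0.154, 0.1], [0.544, 0.154, 0.095], [0.546, 0.154, 0.092], [0.546, 0.155, 0.089]]
False 15.925 [ 0.5376  0.1532 -0.0207] [-0.7 -1.2 -0.3]
[0.023 0.024 0.026 0.026 0.027 0.028 0.028 0.028]
```

At reported z −0.021 there was still no contact and the camera puts the tips at about +0.023, so the offset is about 44 mm. I'll finish the touch, then push with the height corrected to the touched table.

```bash
python3 - <<'E'
from m import *
p=np.array(observe()["eef_pos"])
r=move_l([p[0],p[1],-.055],.03,None,5)
s=observe();z0=s["eef_pos"][2];print("touch",r,s["time_s"],round(z0,4),np.round(s["ft_force"],1))
if r and -.05<z0<-.035:
    Z=z0+.043
    p,o=pose(1.68,.025,Z);move_l(p,.12)
    for t in np.linspace(1.68,0,9):
        p,o=pose(t,z=Z);o[2]+=np.pi
        hit=move_l(p,.06,o,25)
        s=observe();print(round(t,2),hit,np.round(s["ft_force"],1),np.round(s["eef_pos"],3),round(s["time_s"],2))
        if hit: break
    snap("scene","scene5")
    im=np.load("scene5.npz")["im"];cv2.imwrite("pics/c5.png",cv2.resize(im[140:300,240:400],(600,600))[:,:,::-1])
E
```

```text
touch True 16.6417 -0.0383 [-1.2  0.2  6.8]
1.68 False [-0.7 -0.3  0.8] [0.561 0.157 0.004] 17.72
1.47 False [-0.4  0.1 -0.4] [0.574 0.166 0.005] 18.13
1.26 False [-0.5  0.4 -0.4] [0.589 0.172 0.005] 18.55
1.05 False [-0.4  0.3 -0. ] [0.605 0.175 0.005] 18.97
0.84 False [-1.1 -0.2  0.1] [0.621 0.175 0.005] 19.38
0.63 False [ 0.8  0.2 -0.5] [0.636 0.171 0.005] 19.8
0.42 False [ 0.8 -0.3  0.7] [0.651 0.164 0.005] 20.22
0.21 False [0.2 1.1 0.7] [0.664 0.154 0.005] 20.63
0.0 False [-0.6  0.   0.8] [0.674 0.142 0.005] 21.05
```

View pics/c5.png

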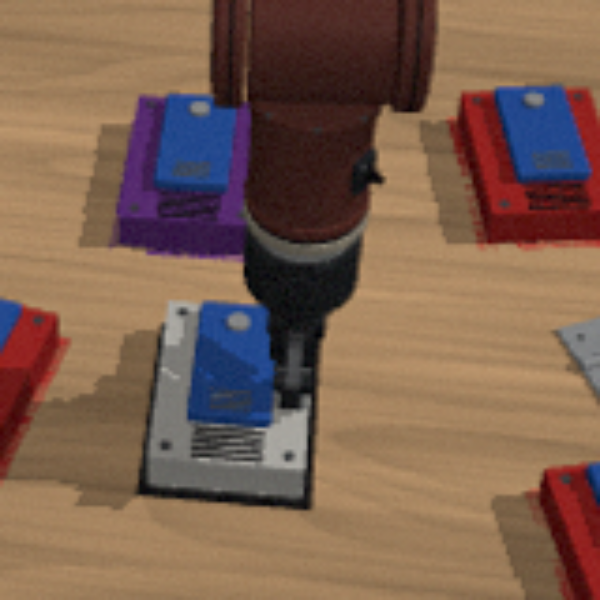

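The cover now lies straight along the receiver (view 232,365), with the finger beside it at (293,385). Next I retract sideways, then up, and measure.

```bash
python3 - <<'E'
from m import *
p=np.array(observe()["eef_pos"])
n=np.array([-np.sin(YAW),np.cos(YAW),0])
move_l((p+.02*n).tolist(),.1)
move_l((p+.02*n+[0,0,.11]).tolist(),.15)
movep([.45,-.25,.25],[np.pi,0,np.pi/2])
meas("6");s=observe();print(s["time_s"])
# bystanders: change between first and last top picture
a=np.load("top0.npz")["im"].astype(int);b=np.load("top6.npz")["im"].astype(int)
for nm,(u,v) in {"bracket":(155,212),"dish":(401,216)}.items():
    print(nm,np.abs(a-b)[v-25:v+25,u-25:u+25].mean().round(1))
E
```

```text
top [239, 163, 20, 35, 614] [645.  98.] [107.  56.] 1.9 theta by centre -0.049
scene [290, 221, 24, 33, 614] [644. 100.] [113.  58.] 1.8 theta by centre 0.0
24.2083
bracket 13.6
dish 75.0
```

View pics/crop6.png

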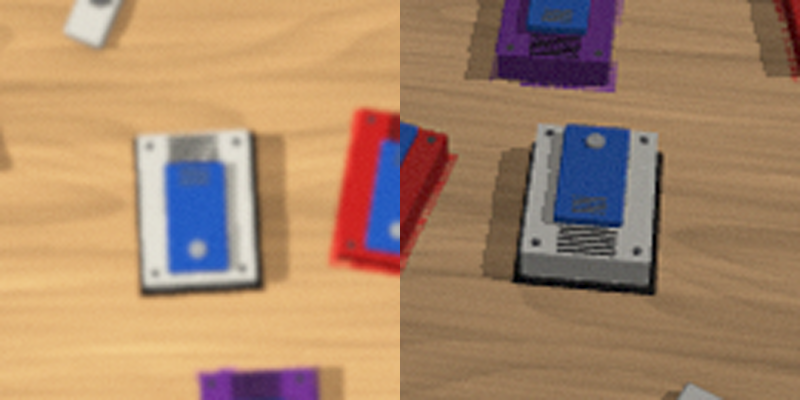

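The cover is straight, with edge angle 1.9° against the receiver's 2.1°. The arm hides the dish in the top view, so I'll check it in the scene view and hand in.

```bash
python3 - <<'E'
from h import *
a=np.load("scene0.npz")["im"];b=np.load("scene6.npz")["im"]
c=[]
for im in(a,b):
    h=cv2.cvtColor(im,cv2.COLOR_RGB2HSV)[175:220,130:185];v,u=np.nonzero(cv2.inRange(h,(95,70,20),(125,255,255)));c.append((u.mean()+130,v.mean()+175,len(u)))
print(np.round(c,1))
if np.hypot(c[0][0]-c[1][0],c[0][1]-c[1][1])<2: print(job_done(),observe()["time_s"])
E
```

```text
[[155.8 195.6 452. ]
 [155.9 195.5 455. ]]
the job is handed in; nothing more can be done
the job is handed in; nothing more can be done
```

The job is handed in: the blue cover measures within about 0.05 rad of straight and hides the bay, at about 24 s of 32; the dish had not shifted in the scene view, and the bracket I never went near, though I didn't measure its position afterwards. A first push passed over the cover because the fingertips sit about 40 mm higher than the arm reports; I corrected for that by touching the table.

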